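Hang up the stud tote

ROBOT

A 6-joint arm with a two-finger parallel gripper is mounted at the origin on a cart in front of the work surface, level with it; the furniture and walls round the work are solid. World frame = base frame: x ahead of the robot, y to its left, z up, the work surface at z = 0. Lengths are in m, angles in rad, forces in N, time in s.
With the tool pointing down it reaches from about 0.375 to 0.925 m from the base axis. Payload 5.7 kg.
Tool frame: the origin (TCP) lies at the very end of the fingers, on their centre line; the grasp point (between the pads) lies 19 mm behind it; z points along the fingers, y is the line along which they close (so a half turn about z gives the same grasp; the last joint's range is limited). The gripper opens to 88 mm and grips with 3 to 60 N. Pads are 20 mm wide; open, the fingers measure 115 mm over their backs; the gripper's body (75 mm by 178 mm) begins 61 mm behind the grasp point.
Start: joints at [-1.273, 0.359, 1.51, -0, 1.272, -0.115], TCP at [0.241, -0.55, 0.223] pointing down, gripper open.
Joint ranges: [-2.97, 2.97], [-1.01, 2.36], [0.21, 2.38], [-0.96, 4.11], [0.2, 2.71], [-2.98, 2.98]. Speed limits (rad/s): [2.39, 2.39, 3.14, 3.14, 3.14, 3.14].

INTERFACE

Orientations are given as a 3x3 rotation matrix whose columns are the frame's x, y, z axes.
In Python, from station import manip, vision gives the robot as it stands.
- The arm moves only by the tool servo_tool, never from a script. Its arguments are lists of equal length, an entry for each row: "jaw": the closure, from 0 (fully open) to 1 (shut); "slide": the shift along the world's x, y, z in m, a list of three; "yaw": the turn about the world's z in rad. A call has 1 to 12 rows; each row is the pose to reach, as a shift and turn from the pose commanded when the call began; what a row does not reach only later rows make up. A row lasts 1/8 s, in which the tool goes at most 62.5 mm and 10.7 degrees, less where a joint would pass 70% of its speed; a pose out of reach is approached as far as the arm can. A call with a gripper value outside its range is refused whole. The fingers move at their own pace and stop on an object; "grip_force" is the grip in N (left out, the last holds). Time passes only in rows, so rows that repeat a pose let the fingers close. It gives the time, the measured TCP pose, the force, the opening and the grip force at its end, in the units of the state.
- manip.state(): the state, without advancing time (a new reading comes with each control period).
- vision.capture(name): name is "side" or "top" or "wrist"; returns a dict with "frame" (400x640x3 uint8, red, green, blue), "z_map" (400x640 float32, m along the optical axis (not along the pixel's ray), 0 where there is no reading), "intrinsics" (3x3 intrinsics, pixels), "rvec" (rotation vector, rad) and "tvec" (3), from world to camera coordinates, as OpenCV has them; the wrist camera has in their place "T_tool_cam" (4x4, takes a point from camera to tool coordinates, whose origin is the TCP and whose axes are the flange's). Camera axes: x right, y down, z forward; pixel columns grow to the right and rows downward; lengths in m; the calibration is good to about 2 mm. A picture is of the moment at which its call begins: read the wrist's pose just before it.
- manip.finish_job(): hands the job in; it is judged then, once.
The state is a dict: "t": time; "q": joint angles; "dq": joint speeds; "effort": joint torques, N m; "ee_pos": TCP position; "eef_rot": TCP orientation; "ft_force": force on the tool from outside, world axes, zero at the start; "ft_torque": the same for the moment, N m; "grip_width": finger opening in m; "grasp_force": force on a finger pad.
Only numpy, scipy, OpenCV 4.12 (cv2) and the standard library are available. Lean on these libraries where they do the work, as an engineer would, in place of code of your own. Each camera call takes 0.05 s, during which the arm holds its last target. There are 200 camera calls.

TASK

Tidy the bench: hang the blue tote with the copper studs on the twin hook of the stand by its wooden handle, so that the handle lies level and roughly square across both prongs, between the upturned tips and the column, and the tote hangs upright and free. Leave the empty red tote standing where it is.

Things in the scene. Friction and masses are not known exactly. Their poses are not given: they have to be found in the camera images.
- blue_tote_handle (a point): Middle of the handle bar of the loose blue tote (studs inside, 0.25 kg). Fixed wooden bar 14 mm thick, 130 mm long, along y, between two flat uprights 22 mm wide (tops 11 mm above bar centre). Open box below it: 80 mm (x) by 136 mm (y, over uprights), 45 mm high, underside 130 mm below this point; 78 mm clear between bar and rim. z up; alike both ways round.
- red_tote_handle (a point): Middle of the handle bar of the loose, empty red tote, to be left alone: same shape, size and axes as the blue one, bar centre 130 mm above the table, 141 mm high in all.
- hook_seat (a point): Point on the fixed hook stand where the middle of the bar lies once hung, 191 mm above the table. Two steel prongs, 8 mm thick, at y = -38 and +38 mm, point along -x (roughly to the robot). Their level part is 66 mm long in x, centred on this point, its top 7 mm below it. y runs along the hung bar, z up. A 24 mm column stands 95 mm behind (+x), 22 mm higher, on a base plate 10 mm thick.
- hook_tips (a point): Point midway between the upturned free ends of the two prongs, 45 mm in front (-x) of the hanging point and 14 mm above it; the tips' tops are 4 mm above this point. Between and in front of the prongs all is free. The bar comes in along +x above the tips, the prongs passing between bar and box, and is then lowered. Axes as at the hanging point.
Things that resemble listed ones, but are neither listed nor needed, are in the scene too. Of the things shaped like the part that bears blue_tote_handle, the blue one is meant.

How it is judged:
By the outcome, as a careful person would: the job done as asked, in the order asked, and still so for the second after the job is handed in, with the robot touching nothing.
It also fails if it takes over 54 s, if anything falls off the work surface, if the arm or the gripper's body presses on something with over 40 N, if the wrist force passes 120 N, or if a joint passes its speed limit or range.

## Working session

There is one attempt and no reset: what is moved stays moved. The work goes in short steps, Python scripts to look and compute and a tool call to move; the robot and the scene stay as the last step left them, time stands still between calls to the robot, and variables do not carry over. Pictures are saved under pics/ and viewed, at most 10 in all, crops included, and the job is handed in when it is done.

Besides the shell and the picture viewer there is one more tool, called after "Call:" by a JSON object that holds its "name" and its "arguments", one argument or row to a line. servo_tool: Moves the arm, as the interface text tells. Its arguments: {"type":"object","properties":{"jaw":{"type":"array"},"slide":{"type":"array"},"yaw":{"type":"array"},"grip_force":{"type":"number"}},"required":["jaw","slide","yaw"]}

```bash
mkdir -p pics
cat > h.py <<'E'
import numpy as np,cv2
from station import manip,vision
def cap(n,f=None):
    s=manip.state();c=vision.capture(n)
    if 'rvec' in c and c.get('rvec') is not None:
        R=cv2.Rodrigues(np.array(c['rvec'],float))[0];T=np.eye(4);T[:3,:3]=R.T;T[:3,3]=-R.T@np.array(c['tvec'],float).ravel()
    else:
        W=np.eye(4);W[:3,:3]=s['eef_rot'];W[:3,3]=s['ee_pos'];T=W@np.array(c['T_tool_cam'])
    z=c['z_map'];K=np.array(c['intrinsics']);v,u=np.mgrid[:400,:640]
    P=np.stack([(u-K[0,2])/K[0,0]*z,(v-K[1,2])/K[1,1]*z,z],-1)@T[:3,:3].T+T[:3,3]
    P[z<=0]=np.nan
    if f: cv2.imwrite('pics/'+f,c['frame'][:,:,::-1])
    return c['frame'],P,T,K
E
python3 - <<'E'
from h import *
ims=[];
for n in('top','side'):
    f,P,T,K=cap(n);ims.append(f);np.savez(n,f=f,P=P,T=T,K=K);print(n,T[:3,3],T[:3,2])
    h=cv2.cvtColor(f,cv2.COLOR_RGB2HSV)
cv2.imwrite('pics/a.png',cv2.resize(np.vstack(ims),None,fx=.75,fy=.75)[:,:,::-1])
print(manip.state())
E
```

```text
top [ 0.38327752 -0.03563913  1.56061786] [ 0.0664049   0.0210665  -0.99757034]
side [0.26407749 1.02043958 0.91407916] [ 0.15388736 -0.80540062 -0.57240591]
{'t': 0.1, 'q': array([-1.27309202e+00,  3.59379266e-01,  1.51128792e+00,  1.63954894e-05,
        1.27252147e+00, -1.15135935e-01]), 'dq': array([-0.00026849, -0.003181  , -0.00206839, -0.00084159,  0.00098178,
       -0.00069282]), 'effort': array([ 5.06845117e-04, -5.16358209e+01, -2.71406847e+01,  6.75742468e-02,
        2.76137452e-02, -2.11255491e-05]), 'ee_pos': array([ 0.24052671, -0.54901508,  0.22193945]), 'eef_rot': array([[ 9.15986963e-01,  4.01207774e-01, -4.53165988e-04],
       [ 4.01207981e-01, -9.15985706e-01,  1.53039089e-03],
       [ 1.98911156e-04, -1.58363192e-03, -9.99998726e-01]]), 'ft_force': array([-0.17795   ,  0.283433  ,  0.05384461]), 'ft_torque': array([-0.02040132, -0.03924564, -0.00326891]), 'grasp_force': 0.0, 'grip_width': 0.08792690265054759}
```

View pics/a.png

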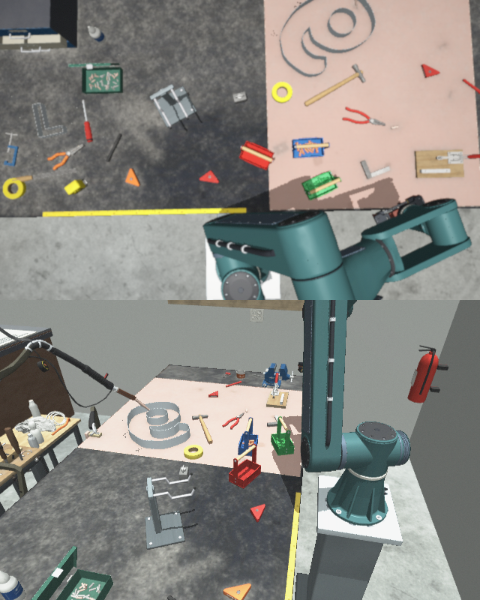

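The top view (0.75 scale) shows the blue tote at (310,147), the red one at (257,155), a green decoy at (322,185) and the hook stand at (172,105), with its prongs pointing toward the lower right. I'll measure these from the depth map.

Run:
```python
from h import *
d=np.load('top.npz');f,P=d['f'],d['P']
def reg(u0,u1,v0,v1,z0,z1):
    p=P[v0:v1,u0:u1].reshape(-1,3);p=p[np.isfinite(p).all(1)];return p[(p[:,2]>z0)&(p[:,2]<z1)]
for n,b in dict(blue=(385,440,175,220),red=(315,370,185,230),green=(398,460,222,270)).items():
    p=reg(*b,.118,.16);c,(w,h),a=cv2.minAreaRect(p[:,:2].astype(np.float32));print(n,len(p),c,w,h,a,np.median(p[:,2]),p[:,2].max())
    p=reg(*b,.025,.06);r=cv2.minAreaRect(p[:,:2].astype(np.float32));print('  box',r,cv2.boxPoints(r).round(3).tolist())
p=reg(190,280,105,180,.012,.3);print(np.histogram(p[:,2],20))
for a,b in((.17,.195),(.195,.23)):
    p=reg(190,280,105,180,a,b);r=cv2.minAreaRect(p[:,:2].astype(np.float32));print(a,len(p),r,cv2.boxPoints(r).round(3).tolist())
i=cv2.resize(f[100:280,190:470],None,fx=2.8,fy=2.8,interpolation=cv2.INTER_CUBIC)
cv2.imwrite('pics/b.png',i[:,:,::-1])
```

```text
blue 228 (0.4977324306964874, -0.2950062155723572) 0.022015787661075592 0.14042411744594574 2.6045262813568115 0.134243519775191 0.1428602402223571
  box ((0.4981303811073303, -0.2920016646385193), (0.08528730273246765, 0.1345018595457077), 3.0212740898132324) [[0.4519999921321869, -0.22699999809265137], [0.45899999141693115, -0.3610000014305115], [0.5440000295639038, -0.3569999933242798], [0.5370000004768372, -0.22300000488758087]]
red 222 (0.4702318012714386, -0.0703209713101387) 0.14086416363716125 0.02120913751423359 63.85691833496094 0.13436601659328296 0.14632073419519154
  box ((0.47035789489746094, -0.07138966768980026), (0.13181047141551971, 0.08495255559682846), 64.8584213256836) [[0.40400001406669617, -0.11299999803304672], [0.48100000619888306, -0.14900000393390656], [0.5370000004768372, -0.029999999329447746], [0.46000000834465027, 0.006000000052154064]]
green 232 (0.3342468738555908, -0.33825570344924927) 0.020035196095705032 0.1406358778476715 22.780210494995117 0.13440417896099133 0.14364932202611702
  box ((0.33488306403160095, -0.337363600730896), (0.085463941097259
[... 489 characters left out ...]
67, 0.12633236, 0.13672605, 0.14711974, 0.15751343,
       0.16790712, 0.17830081, 0.1886945 , 0.19908819, 0.20948188,
       0.21987558]))
0.17 155 ((0.6552391648292542, 0.2625572979450226), (0.1233721375465393, 0.08412099629640579), 28.080114364624023) [[0.5809999704360962, 0.2709999978542328], [0.6209999918937683, 0.19599999487400055], [0.7289999723434448, 0.2540000081062317], [0.6899999976158142, 0.32899999618530273]]
0.195 360 ((0.6583476066589355, 0.2639128863811493), (0.15471917390823364, 0.09932975471019745), 27.129497528076172) [[0.5669999718666077, 0.27300000190734863], [0.6119999885559082, 0.18400000035762787], [0.75, 0.2549999952316284], [0.7049999833106995, 0.34299999475479126]]
```

View pics/b.png

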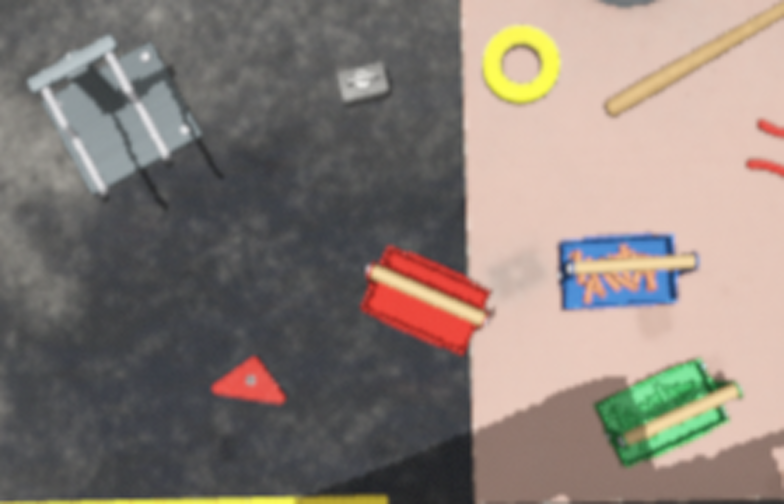

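The blue bar is at about (0.498,-0.294) with yaw 0.048. The seat is at about (0.633,0.251) with yaw 0.48. I'll go above the blue bar.

Call:
{"name": "servo_tool", "arguments": {
  "jaw": [0,0,0,0,0,0,0,0,0,0],
  "slide": [
    [0.03,0.03,0.03],
    [0.07,0.07,0.04],
    [0.11,0.11,0.04],
    [0.15,0.15,0.04],
    [0.19,0.19,0.04],
    [0.23,0.23,0.04],
    [0.25,0.25,0.04],
    [0.257,0.254,0.04],
    [0.257,0.254,0.04],
    [0.257,0.254,0.04]
  ],
  "yaw": [0.15,0.3,0.45,0.6,0.78,0.95,1.1,1.206,1.206,1.206]
}}

```text
t: 1.35
ee_pos: [0.4972, -0.2958, 0.2624]
eef_rot: [[-0.046, 0.999, -0.001], [0.999, 0.046, 0.0], [0.0, -0.001, -1.0]]
ft_force: [-0.1, -0.1, 0.3]
grip_width: 0.0879
grasp_force: 0.0
```

Run:
```python
from h import *
f,P,T,K=cap('wrist','c.png')
s=manip.state();print(s['t'],s['ee_pos'],np.arctan2(s['eef_rot'][1,1],s['eef_rot'][0,1]),s['q'])
p=P.reshape(-1,3);c=f.reshape(-1,3).astype(int)
m=np.isfinite(p).all(1)&(p[:,2]>.118)&(p[:,2]<.15)&(abs(p[:,0]-.498)<.1)&(abs(p[:,1]+.294)<.1)
p=p[m];r=cv2.minAreaRect(p[:,:2].astype(np.float32));print(len(p),r,np.percentile(p[:,2],[5,50,95]))
q=p[abs(p[:,1]+.294)<.05];print(np.polyfit(q[:,1],q[:,0],1),q[:,0].min(),q[:,0].max(),q[:,1].min(),q[:,1].max())
```

```text
1.4 [ 0.49709249 -0.29592933  0.26243669] 0.04560887282104585 [-6.56169861e-01  2.95030755e-01  1.50405002e+00 -2.84342319e-04
  1.34314655e+00 -7.01714407e-01]
2186 ((0.49727800488471985, -0.29337960481643677), (0.021170860156416893, 0.13866692781448364), 1.8351311683654785) [0.13164791 0.13574621 0.13838178]
[-0.037561    0.48615588] 0.488750257958787 0.5057184048153807 -0.34375216243490225 -0.24400052501081218
```

View pics/c.png

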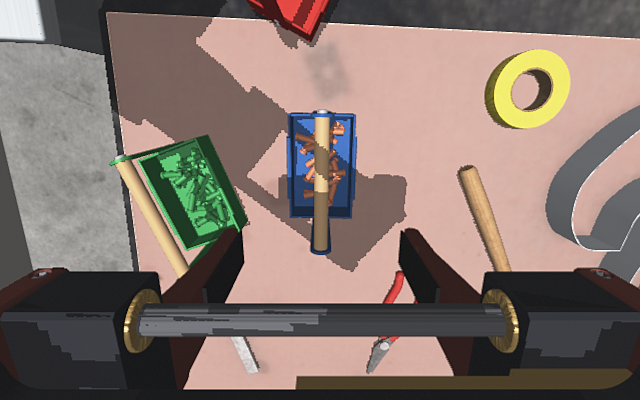

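The wrist view shows the blue bar at columns 315–328, rows 112–252, centred and aligned between the fingers. The green tote is clear on the left. Descending and gripping.

Call:
{"name": "servo_tool", "arguments": {
  "jaw": [0,0,0,0,0,1,1,1,1,1,1,1],
  "slide": [
    [0,0.002,-0.05],
    [0,0.002,-0.09],
    [0,0.002,-0.13],
    [0,0.002,-0.151],
    [0,0.002,-0.151],
    [0,0.002,-0.151],
    [0,0.002,-0.151],
    [0,0.002,-0.151],
    [0,0.002,-0.151],
    [0,0.002,-0.151],
    [0,0.002,-0.151],
    [0,0.002,-0.151]
  ],
  "yaw": [0,0,0,0,0,0,0,0,0,0,0,0],
  "grip_force": 35
}}

```text
t: 2.9
ee_pos: [0.4976, -0.2935, 0.1116]
eef_rot: [[-0.048, 0.999, -0.0], [0.999, 0.048, 0.0], [0.0, -0.0, -1.0]]
ft_force: [0.1, 0.5, -0.5]
grip_width: 0.0212
grasp_force: 0.0
```

Call:
{"name": "servo_tool", "arguments": {
  "jaw": [1,1,1,1,1,1,1,1,1,1,1,1],
  "slide": [
    [0,0,0],
    [0,0,0],
    [0,0,0],
    [0,0,0],
    [0,0,0.01],
    [0,0,0.03],
    [0,0,0.06],
    [0,0,0.09],
    [0,0,0.13],
    [0,0,0.16],
    [0,0,0.185],
    [0,0,0.19]
  ],
  "yaw": [0,0,0,0,0,0,0,0,0,0,0,0]
}}

```text
t: 4.4
ee_pos: [0.4985, -0.294, 0.3038]
eef_rot: [[-0.048, 0.999, 0.003], [0.999, 0.048, -0.002], [-0.002, 0.003, -1.0]]
ft_force: [1.0, 0.4, -3.7]
grip_width: 0.0131
grasp_force: 35.0
```

Call:
{"name": "servo_tool", "arguments": {
  "jaw": [1,1,1,1,1,1,1,1,1,1,1,1],
  "slide": [
    [0,0.005,0],
    [0,0.015,0],
    [0.001,0.03,0],
    [0.002,0.05,0],
    [0.003,0.075,0],
    [0.004,0.1,0],
    [0.005,0.125,0],
    [0.005,0.15,0],
    [0.006,0.175,0],
    [0.006,0.2,0],
    [0.007,0.225,0],
    [0.008,0.25,0]
  ],
  "yaw": [0,0.01,0.025,0.045,0.065,0.085,0.11,0.13,0.155,0.175,0.2,0.22]
}}

```text
t: 5.9
ee_pos: [0.5051, -0.0415, 0.3015]
eef_rot: [[-0.267, 0.964, -0.0], [0.964, 0.267, 0.0], [0.0, -0.0, -1.0]]
ft_force: [-0.2, 0.6, -3.4]
grip_width: 0.0131
grasp_force: 35.0
```

Call:
{"name": "servo_tool", "arguments": {
  "jaw": [1,1,1,1,1,1,1,1,1,1,1,1],
  "slide": [
    [0,0.025,0],
    [0,0.05,0],
    [0.001,0.075,0],
    [0.001,0.1,0],
    [0.002,0.125,0],
    [0.002,0.15,0],
    [0.002,0.175,0],
    [0.002,0.197,0],
    [0.002,0.214,0],
    [0.002,0.225,0],
    [0.002,0.231,0],
    [0.002,0.231,0]
  ],
  "yaw": [0.025,0.045,0.07,0.09,0.115,0.135,0.16,0.18,0.195,0.205,0.214,0.214]
}}

```text
t: 7.4
ee_pos: [0.5077, 0.1875, 0.3016]
eef_rot: [[-0.464, 0.886, -0.0], [0.886, 0.464, -0.0], [-0.0, -0.0, -1.0]]
ft_force: [0.0, -0.3, -2.3]
grip_width: 0.0132
grasp_force: 35.0
```

Run:
```python
from h import *
f,P,T,K=cap('wrist');g,Q,_,_=cap('side');h_,Pt,_,_=cap('top')
cv2.imwrite('pics/d.png',cv2.resize(np.vstack([f,g]),None,fx=.75,fy=.75)[:,:,::-1])
s=manip.state();print(s['t'],s['ee_pos'],np.arctan2(s['eef_rot'][1,1],s['eef_rot'][0,1]),s['ft_force'])
for n,P in(('wrist',P),('top',Pt),('side',Q)):
  p=P.reshape(-1,3);p=p[np.isfinite(p).all(1)]
  e=np.array([.886,.464]);l=(p[:,:2]-[.633,.251])@np.array([[.886,-.464],[.464,.886]])
  for nm,a,b in(('prong',-.03,.03),('tips',-.06,-.035)):
    m=(l[:,0]>a)&(l[:,0]<b)&(abs(l[:,1])<.06)&(p[:,2]>.172)&(p[:,2]<.225)
    L=l[m];print(n,nm,m.sum(),np.percentile(p[m,2],[5,50,95]) if m.any() else '')
    for sg in(1,-1):
      k=L[L[:,1]*sg>0]
      if len(k)>5: print('  ',sg,k.min(0).round(4),k.max(0).round(4),np.polyfit(k[:,0],k[:,1],1).round(4))
```

```text
7.55 [0.50773341 0.18687401 0.30161806] 0.48132105582404905 [ 0.22815143  1.3580038  -3.03694979]
wrist prong 1146 [0.18047148 0.18326801 0.18506007]
   1 [-0.03    0.0352] [0.03   0.0425] [-0.0025  0.0391]
   -1 [-0.03   -0.0412] [ 0.03   -0.0332] [-0.0035 -0.0363]
wrist tips 302 [0.18549603 0.20612217 0.20950523]
   1 [-0.0519  0.034 ] [-0.0352  0.0425] [0.1968 0.0485]
   -1 [-0.0518 -0.0414] [-0.035 -0.033] [ 0.1778 -0.0276]
top prong 53 [0.17777972 0.1820066  0.18630624]
   -1 [-0.0282 -0.0424] [ 0.0297 -0.0344] [-0.0079 -0.0385]
top tips 10 [0.19481239 0.20428775 0.21033728]
   -1 [-0.0487 -0.0423] [-0.0364 -0.0363] [-0.1544 -0.0462]
side prong 155 [0.17665929 0.18165854 0.18514281]
   1 [-0.03    0.0351] [0.03  0.046] [0.0005 0.0418]
   -1 [-0.0292 -0.0388] [ 0.0296 -0.0289] [ 0.0021 -0.0342]
side tips 66 [0.18175502 0.19666887 0.20682574]
   1 [-0.0504  0.0359] [-0.0353  0.0453] [0.1153 0.0469]
   -1 [-0.0516 -0.0387] [-0.0358 -0.0306] [ 0.0943 -0.0302]
```

View pics/d.png

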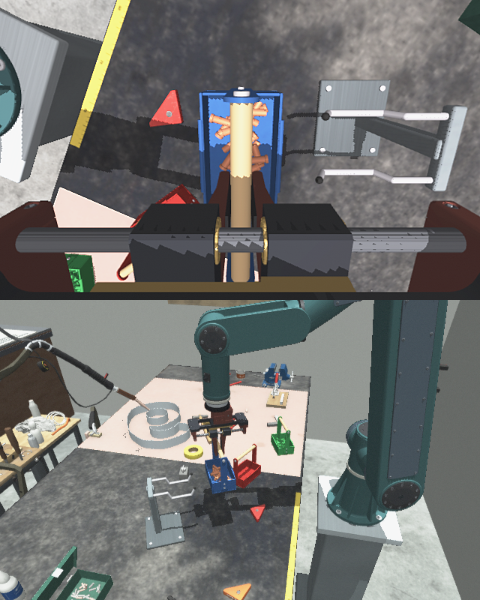

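The wrist view shows the tote upright in the grip and square to the prongs, which run at rows 115 and 178 (columns 320–450). The remaining shift is 0.139 m along the stand's x, with almost no lateral error. Lowering to the approach height, then moving in.

Call:
{"name": "servo_tool", "arguments": {
  "jaw": [1,1,1,1,1,1,1,1,1,1,1,1],
  "slide": [
    [0,0,-0.02],
    [0,0,-0.045],
    [0,0,-0.07],
    [0,0,-0.084],
    [0,0,-0.084],
    [0.009,0.005,-0.084],
    [0.025,0.013,-0.084],
    [0.042,0.022,-0.084],
    [0.06,0.0315,-0.084],
    [0.077,0.0405,-0.084],
    [0.087,0.0455,-0.084],
    [0.087,0.0455,-0.084]
  ],
  "yaw": [0,0,0,0,0,0,0,0,0,0,0,0]
}}

```text
t: 9.05
ee_pos: [0.5957, 0.2334, 0.218]
eef_rot: [[-0.464, 0.886, 0.001], [0.886, 0.464, 0.0], [-0.0, 0.001, -1.0]]
ft_force: [-1.5, -0.1, -3.6]
grip_width: 0.0134
grasp_force: 35.0
```

Call:
{"name": "servo_tool", "arguments": {
  "jaw": [1,1,1,1,1,1,1,1,1,1,1,1],
  "slide": [
    [0.009,0.005,0],
    [0.02,0.0105,0],
    [0.03,0.016,0],
    [0.036,0.019,0],
    [0.036,0.019,0],
    [0.036,0.019,0],
    [0.036,0.019,0],
    [0.036,0.019,-0.01],
    [0.036,0.019,-0.02],
    [0.036,0.019,-0.028],
    [0.036,0.019,-0.034],
    [0.036,0.019,-0.034]
  ],
  "yaw": [0,0,0,0,0,0,0,0,0,0,0,0]
}}

```text
t: 10.55
ee_pos: [0.6303, 0.2518, 0.1828]
eef_rot: [[-0.464, 0.886, -0.001], [0.886, 0.464, -0.0], [0.0, -0.001, -1.0]]
ft_force: [0.5, -0.2, -2.4]
grip_width: 0.013
grasp_force: 35.0
```

Run:
```python
from h import *
f,P,T,K=cap('wrist');g,Q,_,_=cap('side')
cv2.imwrite('pics/e.png',np.vstack([cv2.resize(f,None,fx=.625,fy=.625),cv2.resize(g[180:380,140:340],(400,400))[:, :].copy() if 0 else cv2.resize(g[200:360,140:396],(400,250))])[:,:,::-1])
s=manip.state();print(s['t'],s['ee_pos'],s['ft_force'],s['ft_torque'])
```

```text
10.65 [0.63085577 0.25194836 0.1836963 ] [ 0.2942172   0.2526359  -3.47692015] [-0.02275522 -0.10499797  0.01731202]
```

View pics/e.png

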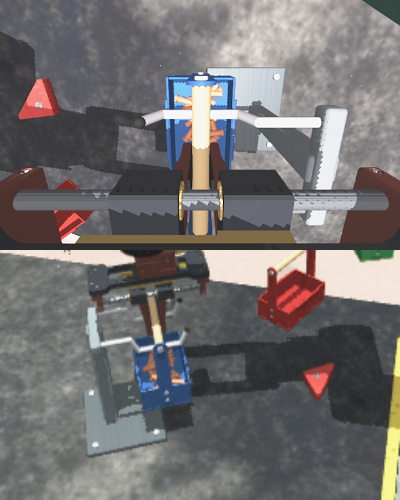

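The bar (column 200 in the wrist view) lies inside the upturned tips (column 145) and over the level prongs. The box is below and free. Lowering the last 11 mm.

Call:
{"name": "servo_tool", "arguments": {
  "jaw": [1,1,1,1,1,1],
  "slide": [
    [0,0,-0.004],
    [0,0,-0.007],
    [0,0,-0.009],
    [0,0,-0.011],
    [0,0,-0.0115],
    [0,0,-0.0115]
  ],
  "yaw": [0,0,0,0,0,0]
}}

```text
t: 11.4
ee_pos: [0.6307, 0.2519, 0.1723]
eef_rot: [[-0.464, 0.886, 0.0], [0.886, 0.464, 0.0], [-0.0, 0.0, -1.0]]
ft_force: [0.4, -0.3, -1.2]
grip_width: 0.0135
grasp_force: 35.0
```

Call:
{"name": "servo_tool", "arguments": {
  "jaw": [1,1,1,1],
  "slide": [
    [0,0,-0.0005],
    [0,0,-0.001],
    [0,0,-0.001],
    [0,0,-0.001]
  ],
  "yaw": [0,0,0,0]
}}

```text
t: 11.9
ee_pos: [0.6308, 0.252, 0.1721]
eef_rot: [[-0.464, 0.886, 0.001], [0.886, 0.464, 0.0], [-0.0, 0.001, -1.0]]
ft_force: [-2.9, -1.2, 5.8]
grip_width: 0.0131
grasp_force: 35.0
```

Contact is confirmed by the force reversing. Opening, waiting, then rising straight up.

Call:
{"name": "servo_tool", "arguments": {
  "jaw": [0.8,0.7,0.5,0.4,0.4,0.4,0.4,0.4],
  "slide": [
    [0,0,0],
    [0,0,0],
    [0,0,0],
    [0,0,0],
    [0,0,0],
    [0,0,0],
    [0,0,0],
    [0,0,0]
  ],
  "yaw": [0,0,0,0,0,0,0,0]
}}

```text
t: 12.9
ee_pos: [0.6307, 0.2519, 0.1711]
eef_rot: [[-0.464, 0.886, -0.0], [0.886, 0.464, -0.0], [0.0, -0.0, -1.0]]
ft_force: [0.2, -0.1, -0.6]
grip_width: 0.0525
grasp_force: 0.0
```

Call:
{"name": "servo_tool", "arguments": {
  "jaw": [0.4,0.4,0.4,0.4,0.4,0.4,0.4,0.4,0.4,0.4],
  "slide": [
    [0,0,0.01],
    [0,0,0.03],
    [0,0,0.06],
    [0,0,0.09],
    [0,0,0.12],
    [0,0,0.14],
    [-0.03,-0.015,0.15],
    [-0.06,-0.03,0.15],
    [-0.08,-0.04,0.15],
    [-0.08,-0.04,0.15]
  ],
  "yaw": [0,0,0,0,0,0,0,0,0,0]
}}

```text
t: 14.15
ee_pos: [0.5498, 0.2115, 0.3224]
eef_rot: [[-0.463, 0.886, 0.001], [0.886, 0.463, 0.0], [-0.0, 0.001, -1.0]]
ft_force: [0.1, -0.5, -0.1]
grip_width: 0.0525
grasp_force: 0.0
```

Run:
```python
from h import *
f,P,T,K=cap('wrist');g,Q,_,_=cap('side')
cv2.imwrite('pics/f.png',np.vstack([cv2.resize(f,None,fx=.625,fy=.625),cv2.resize(g[200:360,140:396],(400,250))])[:,:,::-1])
s=manip.state();print(s['t'],s['ee_pos'],s['ft_force'])
p=P.reshape(-1,3);c=f.reshape(-1,3).astype(int);l=(p[:,:2]-[.631,.2515])@np.array([[.886,-.464],[.464,.886]])
m=np.isfinite(p).all(1)&(p[:,2]>.185)&(p[:,2]<.21)&(abs(l[:,0])<.03)&(abs(l[:,1])<.075)&(c[:,0]-c[:,2]>30)
print(m.sum(),l[m].min(0),l[m].max(0),np.median(l[m],0),np.polyfit(l[m,1],l[m,0],1),np.polyfit(l[m,1],p[m,2],1))
```

```text
14.25 [0.55143417 0.21220291 0.32192375] [-0.18456906  0.13342295 -0.64126922]
1897 [-0.00782823 -0.0655763 ] [0.00844562 0.06351581] [-0.00194372  0.00493049] [ 0.00581035 -0.00159119] [-0.00127536  0.19616735]
```

View pics/f.png

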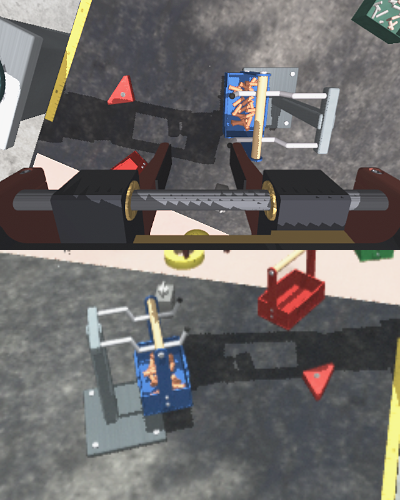

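The tote hangs level and square across both prongs: bar at column 260 in the wrist view, prongs at rows 95 and 145. It is upright and free, and the gripper is clear.

```bash
python3 -c "
from station import manip;print(manip.finish_job())"
```

```text
the job is handed in; nothing more can be done
None
```

The blue tote hangs level and square on the twin hook, upright and free; the red tote was not touched, and the job was handed in at about 14 s of the 54 s allowed.

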